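Set out the nail-practice station

TASK

Set out the nail-practice table by pushing things along its surface with the fingers: first push the white tip stand until its long back edge sits flush against the yellow guide rail of the blue sheet, with the stand between the rail's ends, then push the pink-lidded powder jar until it stands wholly inside the black ring on the mint-green card. Push the jar gently without pinching it, keep both upright and on the table without lifting them, and leave all the other things where they are. Finish with the hand clear.

Things in the scene. Friction and masses are not known exactly. Their poses are not given: they have to be found in the camera images.
- stand: the tip stand: loose white block, 90 (its x) x 140 (its y) x 30 mm high, 0.2 to 0.45 kg, slides on the table (friction coefficient about 0.5 to 0.75); two rows of coloured practice nails on top (to 34 mm, looks only). Origin: centre of underside; +x points to its long back edge, which goes against the rail. Starts 50 to 100 mm short of the rail, turned up to 0.3 rad from it.
- stand_back (a point): point on the tip stand's back long face (at its mid length, 15 mm up)
- sheet: fixed thin blue sheet, 240 (x) x 260 mm (y), things slide over it; lies left or right, turned up to 0.25 rad. Along its far edge a fixed yellow rail, 200 mm long (along y), 14 wide, 18 high. Origin: table level, on the rail's near face, mid length; +x points from the sheet into the rail: the stand comes from -x and is flush when its back face is at sheet x = 0.
- jar: the powder jar: loose upright cylinder 56 mm in diameter, 46 mm high, clear-white body with pink lid, about 0.12 to 0.25 kg, slides on the table (friction coefficient about 0.5 to 0.75). Origin: centre of its underside. It starts 80 to 160 mm from the ring, on its robot side.
- card: fixed flat mint-green card, 110 mm square (things slide freely over it), with a black ring, inner diameter 76 mm, outer 86 mm. Origin: centre of the ring.
- polish_pink: loose pink nail-polish bottle with brass cap, 28 x 28 x 78 mm high; origin: centre of underside
- polish_black: loose black nail-polish bottle with brass cap, 28 x 28 x 78 mm high; origin: centre of underside
- dish: loose small open glass dish, 48 mm across, 30 mm high; origin: centre of underside
- carton: loose white paper carton, 50 mm cube; origin: centre of underside
- brush: loose slim artist brush lying flat on the left, 170 x 9 x 8 mm; origin: middle of its underside
- file: loose pink nail file lying flat on the right, 170 x 25 x 6 mm; origin: centre of underside
Mind the look-alikes: they are no part of the job. Leave any orange or purple look-alike of the jar alone.

How it is judged (in metres and radians):
On the way, in this order (a step that is already met when the one before it is completed fails the run):
1. the tip stand is flush against the guide rail (x of stand_back in the frame of sheet between -0.005 and 0.004 m and y of stand_back in the frame of sheet between -0.034 and 0.034 m and angle between the y axis of stand and the y axis of sheet, either way round below 0.04 rad and height (world z) of stand below 0.004 m), for 0.2 s.
2. then the jar stands inside the ring (horizontal distance between jar and card below 0.011 m and height (world z) of jar below 0.004 m and angle between jar's own z axis and vertical below 0.05 rad), for 0.2 s.
At the end, for the whole second after the job is handed in: The stand's back face is within 5 mm of the rail and parallel to it within 0.04 rad, its middle within 34 mm of the rail's middle; the jar is upright within 11 mm of the ring's centre (a jar wholly inside the ring is within 10 mm); both are on the table and at rest (all of step 1 and all of step 2 and linear speed of each of stand, jar below 0.01 m/s); the robot touches nothing.
It fails at once if the stand is lifted or tipped (height (world z) of stand above 0.008 m or angle between stand's own z axis and vertical above 0.2 rad).
It fails at once if the jar is lifted or tipped (height (world z) of jar above 0.008 m or angle between jar's own z axis and vertical above 0.25 rad).
It fails at once if the jar is pinched or pushed harder than 20 N (contact force between the fingers and jar above 20 N).
It fails at once if another thing is moved more than 15 mm (distance of any of polish_pink, polish_black, dish, carton, brush, file from where it was at the start of the episode above 0.015 m).
It also fails if it takes over 51 s, if anything falls off the work surface, if the arm or the gripper's body presses on something with over 40 N, if the wrist force passes 120 N, or if a joint passes its speed limit or range.

ROBOT

A 6-joint arm with a two-finger parallel gripper is mounted at the origin on the work surface. World frame = base frame: x ahead of the robot, y to its left, z up, the work surface at z = 0. Lengths are in m, angles in degrees, forces in N, time in s.
With the tool pointing down it reaches from about 0.4 to 0.825 m from the base axis. Payload 7 kg.
Tool frame: the origin (TCP) lies between the finger pads; the fingertips stand 19 mm ahead of it and the grasp point (between the pads) is the TCP (r.finger_overhang is the distance from the TCP to the fingertips, in m); z points along the fingers, y is the direction in which the jaws open and shut (so a half turn about z gives the same grasp; the last joint's range is limited). The gripper opens to 88 mm and grips with 3 to 60 N. Pads are 19 mm wide; open, the fingers measure 130 mm over their backs; the gripper's body (78 mm by 193 mm) begins 47 mm behind the grasp point.
Start: joints at [80.392, 20.546, 0.682, 0, -70.136, -16.507], TCP at [0.297, 0.606, 0.246] pointing down, gripper open.
Joint ranges: [-176.03, 176.03], [-82.01, 121.73], [-58.28, 71.71], [-173.87, 95.51], [-174.79, -0.11], [-173.66, 173.66]. Speed limits (degrees/s): [136.94, 136.94, 172.46, 180, 180, 180].

INTERFACE

Orientations are given as [roll, pitch, yaw] about the fixed x, y, z axes, in that order (R = Rz(yaw) Ry(pitch) Rx(roll)).
In Python, from plant import r, optics gives the robot as it stands. The module is installed in compiled form; this text tells all that it offers.
- The arm moves only by the tool step_arm, never from a script. Its argument "increments" is a list of rows, each an object of numbers: "tx", "ty", "tz": the shift along the world's x, y, z in mm; "ax", "ay", "az": the turn, a rotation vector about the world's x, y, z in degrees; "claw": the gripper command: -1 is shut, 1 is fully open, values between are in proportion. In form: [{"tx": .., "ty": .., "tz": .., "ax": .., "ay": .., "az": .., "claw": ..}, ...]. A call has 1 to 12 rows; each row shifts and turns the commanded pose from where the row before left it; what a row does not reach is not made up. A row lasts 1/10 s, in which the tool goes at most 50 mm and 8.59 degrees, less where a joint would pass 70% of its speed; a pose out of reach is approached as far as the arm can. A call with a gripper value outside its range is refused whole. The fingers move at their own pace and stop on an object; "newtons" is the grip in N (left out, the last holds). Time passes only in rows, so rows that do not move let the fingers close. It gives the time, the measured TCP pose, the force and the opening at its end, in the units of the state.
- r.get_state(): the state, without advancing time (a new reading comes with each control period).
- optics.capture(name): name is "scene" or "top" or "wrist"; returns a dict with "image" (384x512x3 uint8, blue, green, red), "depth" (384x512 float32, m along the optical axis (not along the pixel's ray), 0 where there is no reading), "fx", "fy", "cx", "cy" (pixels), "R" (3x3) and "t" (3): a world point X has camera coordinates R X + t. Camera axes: x right, y down, z forward; pixel columns grow to the right and rows downward; lengths in m; the calibration is good to about 2 mm. A picture is of the moment at which its call begins.
- r.close_job(): hands the job in, once; it reports no verdict.
The state is a dict: "time_s": time; "joints": joint angles; "qd": joint speeds; "joint_torque": joint torques, N m; "tcp_pos": TCP position; "eef_rot": TCP orientation; "contact_force": force on the tool from outside, world axes, zero at the start; "moment": the same for the moment, N m; "gripper_width": finger opening in m.
Only numpy, scipy, OpenCV 4.12 (cv2) and the standard library are available. Lean on these libraries where they do the work, as an engineer would, in place of code of your own. Each camera call takes 0.05 s, during which the arm holds its last target. There are 200 camera calls.

## Working session

There is one attempt and no reset: what is moved stays moved. The work goes in short steps, Python scripts to look and compute and a tool call to move; the robot and the scene stay as the last step left them, time stands still between calls to the robot, and variables do not carry over. Pictures are saved under pics/ and viewed, about 8 in all and at most 12, crops included, and the job is handed in when it is done.

Besides the shell and the picture viewer there is one more tool, called as a command line: name --argument value ..., lists and objects as JSON in quotes. step_arm: Moves the arm, as the interface text tells. Its arguments: {"type":"object","properties":{"increments":{"type":"array","items":{"type":"object","properties":{"tx":{"type":"number"},"ty":{"type":"number"},"tz":{"type":"number"},"ax":{"type":"number"},"ay":{"type":"number"},"az":{"type":"number"},"claw":{"type":"number"}}}},"newtons":{"type":"number"}},"required":["increments"]}

```bash
mkdir -p pics
cat > h.py <<'E'
import numpy as np, cv2
from plant import r, optics
def ray(c,uv,z):
    uv=np.atleast_2d(np.asarray(uv,float))
    d=np.c_[(uv[:,0]-c['cx'])/c['fx'],(uv[:,1]-c['cy'])/c['fy'],np.ones(len(uv))]@c['R']
    o=-c['R'].T@c['t']
    return o+d*((z-o[2])/d[:,2])[:,None]
def cloud(c):
    v,u=np.mgrid[:384,:512]; D=c['depth']
    P=np.stack([(u-c['cx'])/c['fx']*D,(v-c['cy'])/c['fy']*D,D],-1)
    return (P-c['t'])@c['R']
E
python3 - <<'E'
from h import *
a=optics.capture('top');b=optics.capture('scene')
import pickle;pickle.dump((a,b),open('first.pkl','wb'))
cv2.imwrite('pics/top.png',cv2.resize(a['image'],(800,600)));cv2.imwrite('pics/scene.png',b['image'])
print(r.get_state())
print(-a['R'].T@a['t'],-b['R'].T@b['t'],a['fx'])
E
```

```text
{'time_s': 0.1, 'joints': array([ 8.03913036e+01,  2.05871812e+01,  6.38683038e-01, -1.73557691e-02,
       -7.01343716e+01, -1.65076538e+01]), 'qd': array([ 0.13430798, -0.15225119,  0.15721619,  0.04120961,  0.02292437,
       -0.0179457 ]), 'joint_torque': array([-1.13115027e-03, -5.84163880e+01,  2.93751669e+01,  7.01539949e+00,
        1.01908043e-02, -5.09614460e-05]), 'tcp_pos': array([0.29696892, 0.60571484, 0.24471665]), 'eef_rot': array([ 1.79915910e+02, -7.90515881e-03, -2.61222539e+01]), 'contact_force': array([-0.47964529, -1.01441614,  0.479757  ]), 'moment': array([0.02686825, 0.05521405, 0.00349291]), 'gripper_width': 0.0879493778651279}
[0.40205661 0.00527266 0.98269997] [1.10729802 0.544204   0.66313919] 347.69419007644075
```

View pics/top.png

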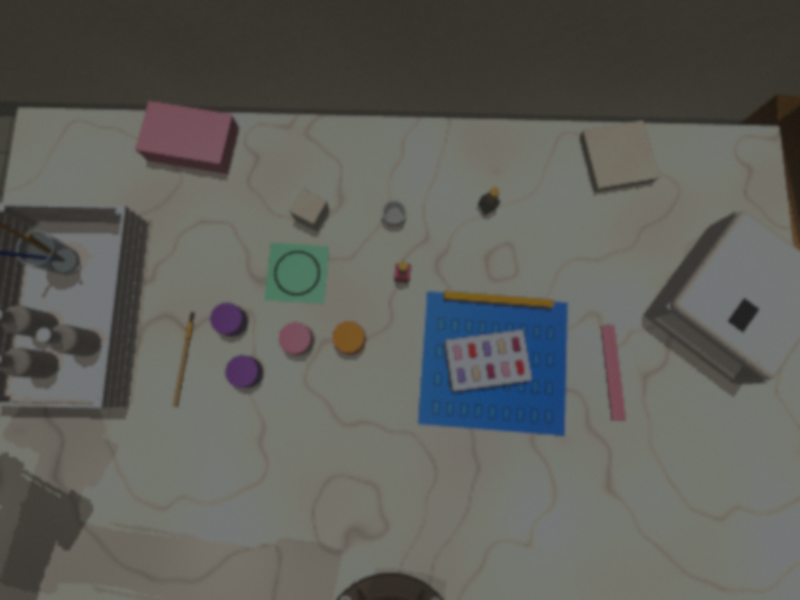

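View pics/scene.png

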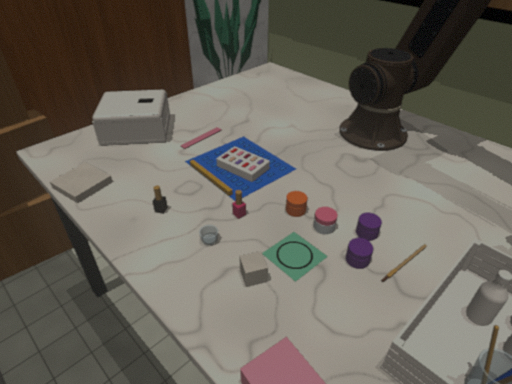

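The top view (800x600) shows the stand at (488,360) on the blue sheet, with the rail at (498,299). The jar is at (296,338), with orange and purple look-alikes beside it at (348,337) and (228,319), and the ring is at (297,273). The scene view agrees. Next I'll measure these.

```bash
cat >> h.py <<'E'
def box(m):
    cs,_=cv2.findContours(m.astype(np.uint8),cv2.RETR_EXTERNAL,cv2.CHAIN_APPROX_NONE)
    return max(cs,key=cv2.contourArea)[:,0,:]
def rect(P):
    """min-area rect of world pts -> centre, sizes, yaw of long side (deg)"""
    (c,s,a)=cv2.minAreaRect((P[:,:2]*1000).astype(np.float32))
    if s[0]<s[1]: s=s[::-1];a+=90
    return np.array(c),np.array(s),(a+90)%180-90
def measure(c):
    hsv=cv2.cvtColor(c['image'],cv2.COLOR_BGR2HSV); H,S,V=[hsv[...,i].astype(int) for i in range(3)]
    o={}; W=cloud(c); z=W[...,2]
    roi=lambda x0,x1,y0,y1:(W[...,0]>x0)&(W[...,0]<x1)&(W[...,1]>y0)&(W[...,1]<y1)
    m=(abs(H-22)<8)&(S>150)&roi(.4,.75,-.35,0); o['rail']=rect(ray(c,box(m),.018))
    m=(abs(H-107)<12)&(S>120)&roi(.2,.75,-.45,0); o['sheet']=rect(ray(c,box(m),0))
    sh=np.zeros(z.shape,np.uint8); cv2.fillPoly(sh,[cv2.convexHull(box(m))],1)
    st=(z>.022)&(z<.045)&(sh>0)&~((abs(H-22)<8)&(S>150)); st=cv2.morphologyEx(st.astype(np.uint8),cv2.MORPH_OPEN,np.ones((3,3)))
    o['stand']=rect(W[st>0])
    w=(S<70)&(V>90)&(sh>0); w=cv2.morphologyEx(w.astype(np.uint8),cv2.MORPH_CLOSE,np.ones((9,9)))
    o['standcol']=rect(ray(c,box(w),.03))
    m=(abs(H-75)<18)&(S>50)&roi(.3,.8,.0,.4); o['card']=rect(ray(c,box(m),0))
    k=(V<65)&cv2.erode(cv2.fillPoly(np.zeros(z.shape,np.uint8),[cv2.convexHull(box(m))],1),np.ones((5,5))).astype(bool)
    P=ray(c,box(k),0); o['ring']=cv2.minEnclosingCircle((P[:,:2]*1000).astype(np.float32))
    m=((H>165)|(H<5))&(S>60)&roi(.25,.8,.05,.3)&(z>.036)&(z<.052); P=ray(c,box(m),.046); o['jar']=cv2.minEnclosingCircle((P[:,:2]*1000).astype(np.float32))
    return o
E
python3 - <<'E'
from h import *
import pickle
a,b=pickle.load(open('first.pkl','rb'))
for k,v in measure(a).items(): print(k,[np.round(x,1) for x in v])
W=cloud(a)
for u,v in [(312,230),(190,217),(223,216),(146,204),(155,238),(258,174),(252,137),(312,129),(198,132),(319,191)]:
    print((u,v),W[v,u].round(3), a['image'][v,u])
E
```

```text
Traceback (most recent call last):
  File "h.py", line 33, in measure
    P=ray(c,box(k),0); o['ring']=cv2.minEnclosingCircle((P[:,:2]*1000).astype(np.float32))
            ~~~^^^
  File "h.py", line 14, in box
    return max(cs,key=cv2.contourArea)[:,0,:]
           ~~~^^^^^^^^^^^^^^^^^^^^^^^^
ValueError: max() iterable argument is empty
```

```bash
sed -i "s/k=(V<65)/k=(V<100)/" h.py
python3 - <<'E'
from h import *
import pickle
a,b=pickle.load(open('first.pkl','rb'))
W=cloud(a)
for u,v in [(312,230),(190,217),(223,216),(146,204),(155,238),(258,174),(252,137),(312,129),(198,132),(319,191),(190,175),(205,175)]:
    print((u,v),W[v,u].round(3), a['image'][v,u])
for k,v in measure(a).items(): print(k,[np.round(x,1) for x in v])
E
```

```text
(312, 230) [ 0.473 -0.162  0.034] [122 117 113]
(190, 217) [0.499 0.169 0.047] [ 91  79 118]
(223, 216) [0.504 0.08  0.048] [ 34  83 118]
(146, 204) [0.532 0.289 0.049] [92 48 79]
(155, 238) [0.441 0.259 0.046] [93 50 80]
(258, 174) [ 0.621 -0.012  0.056] [36 47 56]
(252, 137) [0.744 0.007 0.004] [97 98 98]
(312, 129) [ 0.761 -0.164  0.038] [35 42 45]
(198, 132) [0.739 0.159 0.051] [ 98 110 116]
(319, 191) [ 0.585 -0.186  0.016] [ 26  91 116]
(190, 175) [0.625 0.183 0.004] [ 98 120  78]
(205, 175) [0.627 0.14  0.001] [ 86 103  70]
rail [array([ 584.2, -184.4]), array([190.4,  11.3]), np.float64(86.5)]
sheet [array([ 472.2, -179.2]), array([257.4, 237.1]), np.float64(86.6)]
stand [array([ 474.6, -164.8]), array([140.4,  89.9]), np.float64(-80.9)]
standcol [array([ 473.2, -163.5]), array([138.9,  90.2]), np.float64(-80.8)]
card [array([628.2, 184.6]), array([109.1, 108.8]), np.float64(-2.4)]
ring [array([628.4, 184.9]), np.float64(44.1)]
jar [array([501.6, 172.9]), np.float64(27.6)]
```

step_arm --increments '[{"tx":20,"ty":-34,"az":2.5,"claw":1},{"tx":20,"ty":-34,"az":2.5},{"tx":20,"ty":-34,"az":2.5},{"tx":20,"ty":-34,"az":2.5},{"tx":20,"ty":-34,"az":2.5},{"tx":20,"ty":-34,"az":2.5},{"tx":20,"ty":-34,"az":2.5},{"tx":20,"ty":-34,"az":2.5},{"tx":20,"ty":-34,"az":2.5},{"tx":-5,"ty":-40},{"tx":-5,"ty":-40},{"tx":-5,"ty":-40}]'

```text
$.increments[0]: bad value
```

step_arm --increments '[{"tx":-5,"ty":-40},{"tx":-5,"ty":-40},{"tx":-5,"ty":-40},{"tx":-5,"ty":-40},{"tx":-8,"ty":-40},{"tx":-8,"ty":-40},{"tx":-8,"ty":-40},{"tx":-8,"ty":-40},{"tx":-8,"ty":-20},{},{},{}]'

```text
$.increments[0]: bad value
```

step_arm --increments '[{"tx":20,"ty":-34,"tz":0,"ax":0,"ay":0,"az":2.5,"claw":1},{"tx":20,"ty":-34,"tz":0,"ax":0,"ay":0,"az":2.5,"claw":1},{"tx":20,"ty":-34,"tz":0,"ax":0,"ay":0,"az":2.5,"claw":1},{"tx":20,"ty":-34,"tz":0,"ax":0,"ay":0,"az":2.5,"claw":1},{"tx":20,"ty":-34,"tz":0,"ax":0,"ay":0,"az":2.5,"claw":1},{"tx":20,"ty":-34,"tz":0,"ax":0,"ay":0,"az":2.5,"claw":1},{"tx":20,"ty":-34,"tz":0,"ax":0,"ay":0,"az":2.5,"claw":1},{"tx":20,"ty":-34,"tz":0,"ax":0,"ay":0,"az":2.5,"claw":1},{"tx":20,"ty":-34,"tz":0,"ax":0,"ay":0,"az":2.5,"claw":1},{"tx":-5,"ty":-40,"tz":0,"ax":0,"ay":0,"az":0,"claw":1},{"tx":-5,"ty":-40,"tz":0,"ax":0,"ay":0,"az":0,"claw":1},{"tx":-5,"ty":-40,"tz":0,"ax":0,"ay":0,"az":0,"claw":1}]'

```text
time_s: 1.3
tcp_pos: [0.4616, 0.1783, 0.2451]
eef_rot: [180.0, 0.0, -3.6]
contact_force: [1.2, 0.8, 1.6]
gripper_width: 0.0877
```

step_arm --increments '[{"tx":-7,"ty":-34,"tz":0,"ax":0,"ay":0,"az":0,"claw":1},{"tx":-7,"ty":-34,"tz":0,"ax":0,"ay":0,"az":0,"claw":1},{"tx":-7,"ty":-34,"tz":0,"ax":0,"ay":0,"az":0,"claw":1},{"tx":-7,"ty":-34,"tz":0,"ax":0,"ay":0,"az":0,"claw":1},{"tx":-7,"ty":-34,"tz":0,"ax":0,"ay":0,"az":0,"claw":1},{"tx":-7,"ty":-34,"tz":0,"ax":0,"ay":0,"az":0,"claw":1},{"tx":-7,"ty":-34,"tz":0,"ax":0,"ay":0,"az":0,"claw":1},{"tx":-7,"ty":-34,"tz":0,"ax":0,"ay":0,"az":0,"claw":1},{"tx":-7,"ty":-34,"tz":0,"ax":0,"ay":0,"az":0,"claw":1},{"tx":-5,"ty":-33,"tz":0,"ax":0,"ay":0,"az":0,"claw":1},{"tx":0,"ty":0,"tz":0,"ax":0,"ay":0,"az":0,"claw":1},{"tx":0,"ty":0,"tz":0,"ax":0,"ay":0,"az":0,"claw":1}]'

```text
time_s: 2.5
tcp_pos: [0.3937, -0.1595, 0.2453]
eef_rot: [-180.0, 0.0, -3.8]
contact_force: [-0.0, 0.0, -0.1]
gripper_width: 0.0877
```

step_arm --increments '[{"tx":0,"ty":0,"tz":-40,"ax":0,"ay":0,"az":0,"claw":1},{"tx":0,"ty":0,"tz":-40,"ax":0,"ay":0,"az":0,"claw":1},{"tx":0,"ty":0,"tz":-40,"ax":0,"ay":0,"az":0,"claw":1},{"tx":0,"ty":0,"tz":-30,"ax":0,"ay":0,"az":0,"claw":1},{"tx":0,"ty":0,"tz":-20,"ax":0,"ay":0,"az":0,"claw":1},{"tx":0,"ty":0,"tz":-20,"ax":0,"ay":0,"az":0,"claw":1},{"tx":0,"ty":0,"tz":-15,"ax":0,"ay":0,"az":0,"claw":1},{"tx":0,"ty":0,"tz":-10,"ax":0,"ay":0,"az":0,"claw":1},{"tx":0,"ty":0,"tz":0,"ax":0,"ay":0,"az":0,"claw":1},{"tx":0,"ty":0,"tz":0,"ax":0,"ay":0,"az":0,"claw":1}]'

```text
time_s: 3.5
tcp_pos: [0.3945, -0.1586, 0.0308]
eef_rot: [180.0, -0.0, -3.6]
contact_force: [-1.5, 0.8, 0.5]
gripper_width: 0.0877
```

step_arm --increments '[{"tx":6,"ty":-0.4,"tz":0,"ax":0,"ay":0,"az":0,"claw":1},{"tx":6,"ty":-0.4,"tz":0,"ax":0,"ay":0,"az":0,"claw":1},{"tx":6,"ty":-0.4,"tz":0,"ax":0,"ay":0,"az":0,"claw":1},{"tx":6,"ty":-0.4,"tz":0,"ax":0,"ay":0,"az":0,"claw":1},{"tx":6,"ty":-0.4,"tz":0,"ax":0,"ay":0,"az":0,"claw":1},{"tx":6,"ty":-0.4,"tz":0,"ax":0,"ay":0,"az":0,"claw":1},{"tx":6,"ty":-0.4,"tz":0,"ax":0,"ay":0,"az":0,"claw":1},{"tx":6,"ty":-0.4,"tz":0,"ax":0,"ay":0,"az":0,"claw":1},{"tx":6,"ty":-0.4,"tz":0,"ax":0,"ay":0,"az":0,"claw":1},{"tx":6,"ty":-0.4,"tz":0,"ax":0,"ay":0,"az":0,"claw":1},{"tx":6,"ty":-0.4,"tz":0,"ax":0,"ay":0,"az":0,"claw":1},{"tx":3,"ty":-0.2,"tz":0,"ax":0,"ay":0,"az":0,"claw":1}]'

```text
time_s: 4.7
tcp_pos: [0.4639, -0.1636, 0.0305]
eef_rot: [180.0, -0.0, -3.6]
contact_force: [-3.1, 0.6, 2.3]
gripper_width: 0.0873
```

Run:
```python
from h import *
a=optics.capture('top')
cv2.imwrite('pics/top2.png',cv2.resize(a['image'][150:310,220:400],None,fx=3.5,fy=3.5))
cv2.imwrite('pics/wrist2.png',optics.capture('wrist')['image'])
try:
  for k,v in measure(a).items(): print(k,[np.round(x,1) for x in v])
except Exception as e: print(e)
print(r.get_state()['tcp_pos'],r.get_state()['contact_force'])
```

```text
rail [array([ 584.4, -168.7]), array([159. ,  13.1]), np.float64(86.7)]
sheet [array([ 385. , -186.9]), array([238.2,  76.1]), np.float64(-88.7)]
stand [array([0., 0.]), array([0., 0.]), np.float64(0.0)]
standcol [array([ 353.8, -175.3]), array([0., 0.]), np.float64(0.0)]
card [array([628.3, 184.8]), array([108.9, 108.8]), np.float64(-2.1)]
ring [array([627.9, 185.1]), np.float64(41.7)]
jar [array([501.8, 173.8]), np.float64(26.6)]
[ 0.46396927 -0.16355816  0.03062272] [-0.35312409  0.27921307 -0.26534113]
```

View pics/top2.png

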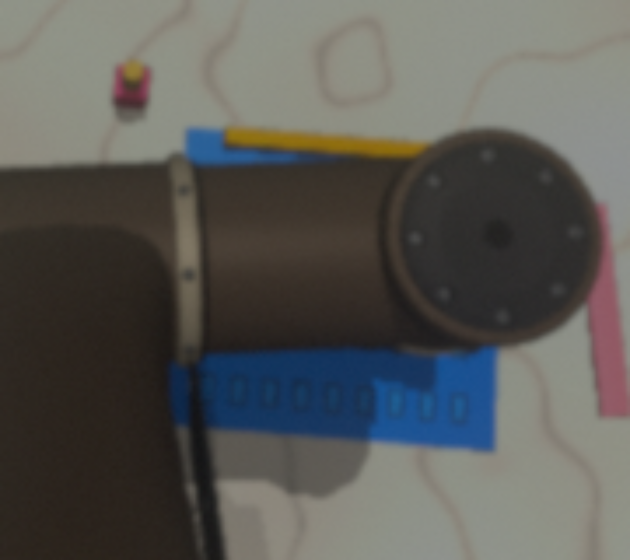

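The arm hides the stand from the top camera. I'll push on in small steps and watch the force for contact with the rail.

step_arm --increments '[{"tx":2,"ty":-0.1,"tz":0,"ax":0,"ay":0,"az":0,"claw":1},{"tx":2,"ty":-0.1,"tz":0,"ax":0,"ay":0,"az":0,"claw":1},{"tx":2,"ty":-0.1,"tz":0,"ax":0,"ay":0,"az":0,"claw":1},{"tx":2,"ty":-0.1,"tz":0,"ax":0,"ay":0,"az":0,"claw":1},{"tx":2,"ty":-0.1,"tz":0,"ax":0,"ay":0,"az":0,"claw":1}]'

```text
time_s: 5.3
tcp_pos: [0.4732, -0.164, 0.0305]
eef_rot: [180.0, 0.0, -3.6]
contact_force: [-1.8, -0.4, 0.8]
gripper_width: 0.0877
```

Run:
```python
from h import *
print(r.get_state()['tcp_pos'],r.get_state()['contact_force'])
cv2.imwrite('pics/sc3.png',cv2.resize(optics.capture('scene')['image'][110:240,150:320],None,fx=4,fy=4))
```

```text
[ 0.47321565 -0.16401566  0.03054368] [-1.80271834 -0.39548199  0.80983882]
```

View pics/sc3.png

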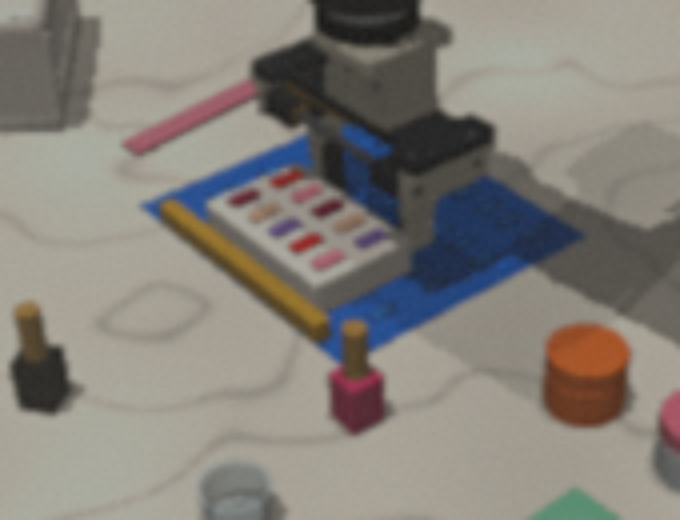

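The scene crop shows the stand parallel to the rail and very close, with both fingers on its front face. A few millimetres remain.

step_arm --increments '[{"tx":1.5,"ty":-0.1,"tz":0,"ax":0,"ay":0,"az":0,"claw":1},{"tx":1.5,"ty":-0.1,"tz":0,"ax":0,"ay":0,"az":0,"claw":1},{"tx":1.5,"ty":-0.1,"tz":0,"ax":0,"ay":0,"az":0,"claw":1}]'

```text
time_s: 5.65
tcp_pos: [0.4779, -0.1643, 0.0305]
eef_rot: [-180.0, -0.0, -3.6]
contact_force: [-1.4, 0.6, -0.6]
gripper_width: 0.0878
```

step_arm --increments '[{"tx":1,"ty":-0.1,"tz":0,"ax":0,"ay":0,"az":0,"claw":1},{"tx":1,"ty":-0.1,"tz":0,"ax":0,"ay":0,"az":0,"claw":1}]'

```text
time_s: 5.85
tcp_pos: [0.4783, -0.1645, 0.0304]
eef_rot: [180.0, 0.1, -3.6]
contact_force: [-7.8, 2.6, 5.7]
gripper_width: 0.0876
```

Run:
```python
from h import *
print(r.get_state()['tcp_pos'],r.get_state()['contact_force'])
b=optics.capture('scene');W=cloud(b)
cv2.imwrite('pics/sc4.png',cv2.resize(b['image'][110:240,150:320],None,fx=4,fy=4))
import pickle;pickle.dump(b,open('b4.pkl','wb'))
n=np.array([.998,-.061]);t=np.array([.061,.998]);X=(W[...,:2]-[.5774,-.184])
sx=X@n;sy=X@t;z=W[...,2]
# profile across the rail
for y in (-.05,0,.05,.07):
    m=(abs(sy-y)<.006)&(abs(sx+.02)<.05)
    q=sorted(zip(sx[m].round(4),z[m].round(4)));print(y,[(float(p),float(h)) for p,h in q][::3])
```

```text
[ 0.47827205 -0.16449217  0.03035366] [-7.75676281  2.62431627  5.66132485]
-0.05 [(-0.0699, 0.1152), (-0.0679, 0.1006), (-0.0663, 0.0322), (-0.0631, 0.1022), (-0.0628, 0.1178), (-0.062, 0.0817), (-0.0608, 0.0902), (-0.0606, 0.0857), (-0.0604, 0.0846), (-0.0603, 0.0991), (-0.0586, 0.0319), (-0.0524, 0.0336), (-0.0473, 0.0291), (-0.0413, 0.0307), (-0.0395, 0.03), (-0.0294, 0.0328), (-0.022, 0.0324), (-0.0168, 0.0331), (-0.012, 0.0313), (-0.0105, 0.0294), (-0.0077, 0.031), (-0.0032, 0.0309), (-0.0014, 0.0293), (0.0005, 0.0158), (0.001, 0.0236), (0.0013, 0.0289), (0.0054, 0.0162), (0.0089, 0.016), (0.0121, 0.0172), (0.0142, 0.017), (0.0155, 0.0075), (0.0159, 0.004), (0.0172, 0.0189), (0.0181, -0.0011), (0.0229, -0.0008), (0.0262, -0.0002)]
0 [(-0.0698, 0.0346), (-0.069, 0.4523), (-0.0684, 0.1845), (-0.0676, 0.4521), (-0.0655, 0.0332), (-0.0649, 0.1844), (-0.063, 0.4517), (-0.0615, 0.4509), (-0.0609, 0.1754), (-0.0607, 0.0361), (-0.0602, 0.1729), (-0.0586, 0.4499), (-0.0576, 0.313), (-0.057, 0.308), (-0.0563, 0.2183), (-0.0562, 0.2124), (-0.0561, 0.2244), (-0.056, 0.255), (-0.0559, 0.291
[... 5781 characters left out ...]
(-0.0248, 0.0185), (-0.024, 0.0009), (-0.0227, 0.0063), (-0.0215, -0.0025), (-0.021, 0.0131), (-0.0196, 0.0113), (-0.0185, 0.0173), (-0.0178, -0.0006), (-0.0173, 0.0282), (-0.0155, 0.0062), (-0.014, 0.024), (-0.0136, 0.002), (-0.0128, 0.0107), (-0.0112, 0.0249), (-0.0106, 0.007), (-0.0093, 0.0291), (-0.0067, 0.0242), (-0.0063, 0.0172), (-0.0036, 0.0328), (-0.0026, 0.0303), (-0.0017, 0.0214), (0.0007, 0.0208), (0.0009, 0.0191), (0.0014, 0.0181), (0.0022, 0.017), (0.0036, 0.0255), (0.0048, 0.0176), (0.0092, 0.0169), (0.0129, -0.0001), (0.0146, 0.0054), (0.0147, 0.0093), (0.0153, 0.0118), (0.0157, 0.0085), (0.0184, 0.0), (0.0199, -0.0017), (0.0219, -0.0011), (0.0259, 0.0015), (0.0287, -0.0022)]
```

The profile puts the stand's back edge at the rail face (about 0 mm), and the force rose sharply, so it's flush. I'll press once more to square it, then back off and rise.

step_arm --increments '[{"tx":1,"ty":-0.1,"tz":0,"ax":0,"ay":0,"az":0,"claw":1},{"tx":0,"ty":0,"tz":0,"ax":0,"ay":0,"az":0,"claw":1},{"tx":0,"ty":0,"tz":0,"ax":0,"ay":0,"az":0,"claw":1}]'

```text
time_s: 6.2
tcp_pos: [0.4783, -0.1646, 0.0302]
eef_rot: [180.0, 0.2, -3.6]
contact_force: [-8.6, 3.3, 4.9]
gripper_width: 0.0878
```

step_arm --increments '[{"tx":-5,"ty":0.3,"tz":0,"ax":0,"ay":0,"az":0,"claw":1},{"tx":-15,"ty":1,"tz":0,"ax":0,"ay":0,"az":0,"claw":1},{"tx":-20,"ty":1,"tz":0,"ax":0,"ay":0,"az":0,"claw":1},{"tx":0,"ty":0,"tz":20,"ax":0,"ay":0,"az":0,"claw":1},{"tx":0,"ty":0,"tz":30,"ax":0,"ay":0,"az":0,"claw":1},{"tx":0,"ty":0,"tz":40,"ax":0,"ay":0,"az":0,"claw":1},{"tx":0,"ty":40,"tz":40,"ax":0,"ay":0,"az":0,"claw":1},{"tx":0,"ty":40,"tz":0,"ax":0,"ay":0,"az":0,"claw":1},{"tx":0,"ty":40,"tz":0,"ax":0,"ay":0,"az":0,"claw":0},{"tx":0,"ty":40,"tz":0,"ax":0,"ay":0,"az":2,"claw":-0.32},{"tx":0,"ty":40,"tz":0,"ax":0,"ay":0,"az":3,"claw":-0.32},{"tx":0,"ty":0,"tz":0,"ax":0,"ay":0,"az":4,"claw":-0.32}]'

```text
time_s: 7.4
tcp_pos: [0.4421, 0.0371, 0.1568]
eef_rot: [-179.9, -0.2, 5.8]
contact_force: [-0.3, 0.3, -0.3]
gripper_width: 0.0612
```

Run:
```python
from h import *
a=optics.capture('top')
cv2.imwrite('pics/top5.png',cv2.resize(a['image'],(800,600)))
for k,v in measure(a).items(): print(k,[np.round(x,1) for x in v])
s=r.get_state();print(s['tcp_pos'],s['eef_rot'],s['gripper_width'],s['time_s'],s['contact_force'])
```

```text
rail [array([ 584.5, -184.4]), array([190.4,  10.3]), np.float64(86.5)]
sheet [array([ 472.2, -179.2]), array([257.2, 236.9]), np.float64(86.7)]
stand [array([ 534.5, -177.1]), array([140.5,  90.3]), np.float64(86.8)]
standcol [array([ 532.4, -175. ]), array([141.1,  90.8]), np.float64(86.7)]
card [array([628.2, 184.9]), array([109.1, 108.8]), np.float64(-2.4)]
ring [array([628.1, 184.6]), np.float64(42.2)]
jar [array([519.5, 187.7]), np.float64(11.4)]
[0.44159699 0.03563778 0.15653478] [-1.79943057e+02 -1.61874365e-01  6.01331189e+00] 0.05699074060661816 7.45 [-0.26271278 -1.077441    0.120676  ]
```

View pics/top5.png

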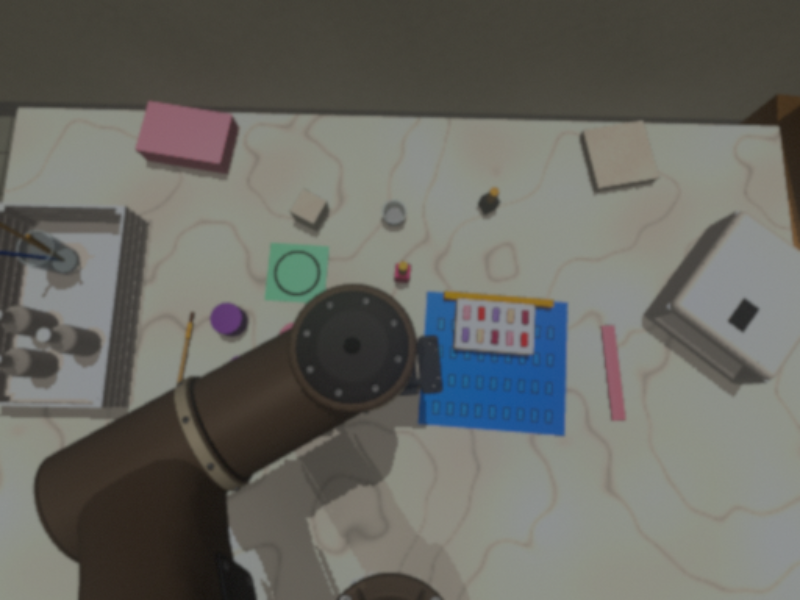

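The stand is now at about (533,-176) with a yaw error of 0.2° and y offset of 6 mm, so it is flush, and the other things look unmoved. Next is the jar: I'll come in from behind it with the fingers partly open, to cradle it without pinching.

step_arm --increments '[{"tx":2,"ty":33,"tz":0,"ax":0,"ay":0,"az":0,"claw":-0.32},{"tx":1,"ty":33,"tz":0,"ax":0,"ay":0,"az":0,"claw":-0.32},{"tx":1,"ty":33,"tz":0,"ax":0,"ay":0,"az":0,"claw":-0.32},{"tx":1,"ty":33,"tz":0,"ax":0,"ay":0,"az":0,"claw":-0.32},{"tx":0,"ty":0,"tz":0,"ax":0,"ay":0,"az":0,"claw":-0.32},{"tx":0,"ty":0,"tz":0,"ax":0,"ay":0,"az":0,"claw":-0.32},{"tx":0,"ty":0,"tz":0,"ax":0,"ay":0,"az":0,"claw":-0.32}]'

```text
time_s: 8.15
tcp_pos: [0.4456, 0.1643, 0.1559]
eef_rot: [-180.0, -0.0, 5.3]
contact_force: [0.8, -0.3, -0.3]
gripper_width: 0.03
```

step_arm --increments '[{"tx":0,"ty":4,"tz":-40,"ax":0,"ay":0,"az":0,"claw":-0.32},{"tx":0,"ty":0,"tz":-40,"ax":0,"ay":0,"az":0,"claw":-0.32},{"tx":0,"ty":0,"tz":-20,"ax":0,"ay":0,"az":0,"claw":-0.32},{"tx":0,"ty":0,"tz":-15,"ax":0,"ay":0,"az":0,"claw":-0.32},{"tx":0,"ty":0,"tz":-12,"ax":0,"ay":0,"az":0,"claw":-0.32},{"tx":0,"ty":0,"tz":0,"ax":0,"ay":0,"az":0,"claw":-0.32},{"tx":0,"ty":0,"tz":0,"ax":0,"ay":0,"az":0,"claw":-0.32}]'

```text
time_s: 8.85
tcp_pos: [0.4458, 0.1683, 0.0292]
eef_rot: [180.0, 0.0, 5.3]
contact_force: [0.8, 0.5, 0.3]
gripper_width: 0.0299
```

Run:
```python
from h import *
a=optics.capture('wrist');b=optics.capture('scene')
cv2.imwrite('pics/w6.png',np.hstack([a['image'][:,:],cv2.resize(b['image'][150:310,240:400],(384,384))])[:,:800])
s=r.get_state();print(s['tcp_pos'],s['eef_rot'],s['gripper_width'],s['time_s'],s['contact_force'])
```

```text
[0.44614778 0.16899344 0.02972997] [-1.79954229e+02 -6.71369445e-02  5.35253772e+00] 0.029775606081423458 8.95 [ 1.06263959 -0.02745065 -0.28074478]
```

View pics/w6.png

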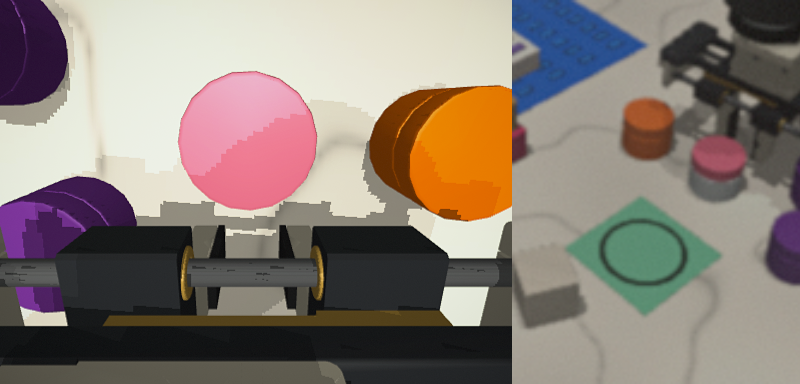

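The jar is centred between the fingers: wrist view (247,140) against the finger middle at about (253,270). Now I'll push it gently toward the ring.

step_arm --increments '[{"tx":6,"ty":0.5,"tz":0,"ax":0,"ay":0,"az":0,"claw":-0.32},{"tx":6,"ty":0.6,"tz":0,"ax":0,"ay":0,"az":0,"claw":-0.32},{"tx":6,"ty":0.5,"tz":0,"ax":0,"ay":0,"az":0,"claw":-0.32},{"tx":6,"ty":0.6,"tz":0,"ax":0,"ay":0,"az":0,"claw":-0.32},{"tx":7,"ty":0.6,"tz":0,"ax":0,"ay":0,"az":0,"claw":-0.32},{"tx":7,"ty":0.6,"tz":0,"ax":0,"ay":0,"az":0,"claw":-0.32},{"tx":7,"ty":0.6,"tz":0,"ax":0,"ay":0,"az":0,"claw":-0.32},{"tx":7,"ty":0.6,"tz":0,"ax":0,"ay":0,"az":0,"claw":-0.32},{"tx":7,"ty":0.6,"tz":0,"ax":0,"ay":0,"az":0,"claw":-0.32},{"tx":7,"ty":0.6,"tz":0,"ax":0,"ay":0,"az":0,"claw":-0.32},{"tx":7,"ty":0.6,"tz":0,"ax":0,"ay":0,"az":0,"claw":-0.32},{"tx":7,"ty":0.6,"tz":0,"ax":0,"ay":0,"az":0,"claw":-0.32}]'

```text
time_s: 10.15
tcp_pos: [0.5262, 0.1761, 0.0289]
eef_rot: [180.0, -0.0, 5.4]
contact_force: [-1.9, -0.3, 0.4]
gripper_width: 0.0297
```

step_arm --increments '[{"tx":7,"ty":0.6,"tz":0,"ax":0,"ay":0,"az":0,"claw":-0.32},{"tx":7,"ty":0.6,"tz":0,"ax":0,"ay":0,"az":0,"claw":-0.32},{"tx":7,"ty":0.6,"tz":0,"ax":0,"ay":0,"az":0,"claw":-0.32},{"tx":7,"ty":0.6,"tz":0,"ax":0,"ay":0,"az":0,"claw":-0.32},{"tx":7,"ty":0.6,"tz":0,"ax":0,"ay":0,"az":0,"claw":-0.32},{"tx":6,"ty":0.6,"tz":0,"ax":0,"ay":0,"az":0,"claw":-0.32},{"tx":4,"ty":0.4,"tz":0,"ax":0,"ay":0,"az":0,"claw":-0.32},{"tx":3,"ty":0.3,"tz":0,"ax":0,"ay":0,"az":0,"claw":-0.32},{"tx":0,"ty":0,"tz":0,"ax":0,"ay":0,"az":0,"claw":-0.32}]'

```text
time_s: 11.05
tcp_pos: [0.5741, 0.1804, 0.0289]
eef_rot: [-180.0, -0.0, 5.4]
contact_force: [0.1, 0.0, -0.1]
gripper_width: 0.03
```

Run:
```python
from h import *
b=optics.capture('scene'); W=cloud(b)
hsv=cv2.cvtColor(b['image'],cv2.COLOR_BGR2HSV).astype(int);H,S,V=[hsv[...,i] for i in range(3)]
roi=(abs(W[...,0]-.6)<.09)&(abs(W[...,1]-.18)<.08)
m=((H>160)|(H<6))&(S>60)&roi&(W[...,2]>.03)&(W[...,2]<.055)
top=m&(W[...,2]>.042); P=ray(b,box(top),.046)
print('top circle',cv2.minEnclosingCircle((P[:,:2]*1000).astype(np.float32)), 'cloud',np.median(W[top],0),top.sum())
w=optics.capture('wrist')
cv2.imwrite('pics/w7.png',np.hstack([w['image'],cv2.resize(b['image'][190:310,240:360],(288,288)).repeat(1,0) if 0 else cv2.copyMakeBorder(cv2.resize(b['image'][190:310,240:360],(288,288)),0,96,0,0,0)]))
s=r.get_state();print(s['tcp_pos'],s['eef_rot'],s['gripper_width'],s['time_s'],s['contact_force'])
```

```text
top circle ((609.410888671875, 181.74989318847656), 29.8326473236084) cloud [0.60949646 0.18360587 0.04554826] 339
[0.5738703  0.18043899 0.02902214] [-1.79985938e+02 -3.38344353e-02  5.38643847e+00] 0.029878384672799345 11.15 [-0.53633534 -1.23003459 -0.83822764]
```

View pics/w7.png

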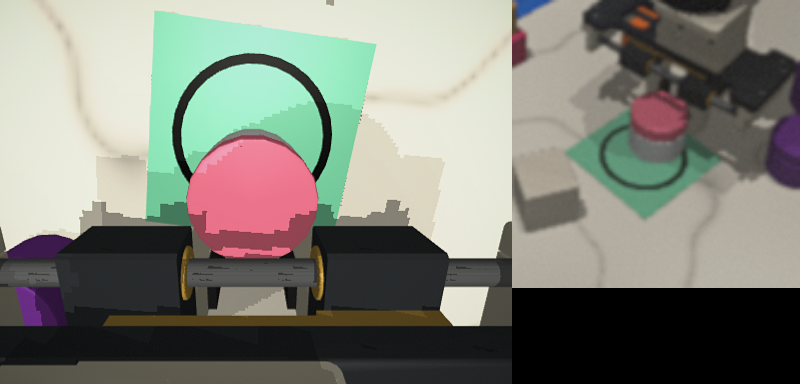

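The jar is upright in the cradle and in line with the ring (wrist columns 253 and 252). It is at x ≈ 608, so about 20 mm is left.

step_arm --increments '[{"tx":4,"ty":0.4,"tz":0,"ax":0,"ay":0,"az":0,"claw":-0.32},{"tx":5,"ty":0.4,"tz":0,"ax":0,"ay":0,"az":0,"claw":-0.32},{"tx":5,"ty":0.4,"tz":0,"ax":0,"ay":0,"az":0,"claw":-0.32},{"tx":4,"ty":0.4,"tz":0,"ax":0,"ay":0,"az":0,"claw":-0.32},{"tx":2,"ty":0.2,"tz":0,"ax":0,"ay":0,"az":0,"claw":-0.32},{"tx":0,"ty":0,"tz":0,"ax":0,"ay":0,"az":0,"claw":-0.32},{"tx":0,"ty":0,"tz":0,"ax":0,"ay":0,"az":0,"claw":-0.32}]'

```text
time_s: 11.85
tcp_pos: [0.5939, 0.1822, 0.0289]
eef_rot: [-180.0, -0.0, 5.4]
contact_force: [0.3, 1.1, 0.1]
gripper_width: 0.0296
```

step_arm --increments '[{"tx":-4,"ty":-0.4,"tz":0,"ax":0,"ay":0,"az":0,"claw":-0.32},{"tx":-15,"ty":-1.5,"tz":0,"ax":0,"ay":0,"az":0,"claw":-0.32},{"tx":-20,"ty":-2,"tz":0,"ax":0,"ay":0,"az":0,"claw":-0.32},{"tx":-20,"ty":-2,"tz":0,"ax":0,"ay":0,"az":0,"claw":-0.32},{"tx":-10,"ty":0,"tz":30,"ax":0,"ay":0,"az":0,"claw":-0.32},{"tx":-10,"ty":0,"tz":40,"ax":0,"ay":0,"az":0,"claw":-0.32},{"tx":-10,"ty":0,"tz":40,"ax":0,"ay":0,"az":0,"claw":-0.32},{"tx":-20,"ty":-40,"tz":40,"ax":0,"ay":0,"az":0,"claw":-0.32},{"tx":-10,"ty":-40,"tz":0,"ax":0,"ay":0,"az":0,"claw":-0.32},{"tx":0,"ty":-40,"tz":0,"ax":0,"ay":0,"az":0,"claw":-0.32},{"tx":0,"ty":-40,"tz":0,"ax":0,"ay":0,"az":0,"claw":-0.32},{"tx":0,"ty":0,"tz":0,"ax":0,"ay":0,"az":0,"claw":-0.32}]'

```text
time_s: 13.05
tcp_pos: [0.4768, 0.0197, 0.1725]
eef_rot: [-180.0, -0.0, 5.2]
contact_force: [-0.1, 0.3, -0.3]
gripper_width: 0.0297
```

Run:
```python
from h import *
a=optics.capture('top');b=optics.capture('scene')
cv2.imwrite('pics/t8.png',np.hstack([cv2.resize(a['image'][140:260,130:290],(480,360)),cv2.resize(b['image'][190:310,220:320],(300,360))]))
try:
  for k,v in measure(a).items(): print(k,[np.round(x,1) for x in v])
except Exception as e: print(e)
s=r.get_state();print(s['tcp_pos'],s['eef_rot'],s['time_s'],s['contact_force'])
```

```text
rail [array([ 584.5, -184.4]), array([190.3,  12.1]), np.float64(87.1)]
sheet [array([ 471.6, -179.1]), array([257.3, 235.7]), np.float64(86.7)]
stand [array([ 527.1, -183.7]), array([124.9,  76. ]), np.float64(86.5)]
standcol [array([ 499.6, -192.7]), array([155.9,  67.4]), np.float64(-63.0)]
card [array([630.7, 184.4]), array([109.4, 104.2]), np.float64(87.9)]
ring [array([622.3, 218.2]), np.float64(24.0)]
jar [array([625.3, 182.9]), np.float64(28.3)]
[0.47778207 0.02214334 0.17249438] [-1.79981762e+02 -4.77650941e-02  5.26860690e+00] 13.15 [-0.44000455  0.54202634  0.97800189]
```

View pics/t8.png

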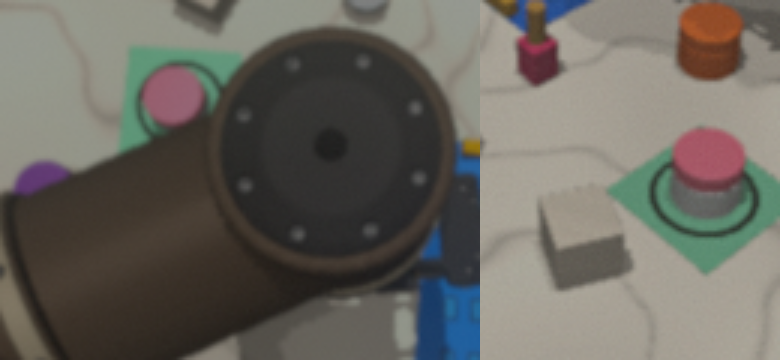

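The jar measures (625.3,182.9) against the ring centre at (628.3,184.8). That is 3.6 mm off, within the 10 mm limit, and it stands upright. The hand is clear, so I'm handing in.

```bash
python3 -c "
from plant import r
print(r.close_job()); s=r.get_state(); print(s['time_s'],s['contact_force'])"
```

```text
the job is handed in; nothing more can be done
None
the job is handed in; nothing more can be done
```

The stand is flush against the rail and the jar is inside the ring; I handed the job in at about 13 s of the 51 s allowed.

- **Stand:** I pushed it along the sheet with both open fingers, which squared it as it went. It met the rail at about 8 N. With the view clear, the top camera put it within 0.3° of the rail, about 6 mm along from the rail's middle, with its back face about 0 to 2 mm from the rail face.
- **Jar:** I pushed it with the fingers part-open as a cradle, without pinching it. Wrist force readings at the end of each jar move stayed under about 2 N. The last top view put it 3.6 mm from the ring's centre, and it looks upright.
- **Hand and other things:** The hand finished at 0.17 m height, touching nothing, and the other things looked unmoved in the views I had.

**Checks that disagreed:** In the last top view the arm partly hid the stand, the ring and the card, so those readings were no use. I relied on the earlier clear views for them. The other things were only judged by eye, and I did not take a final clear picture of the whole table.

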